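# Load the vial carrier and snap its cover on

## Robot

A 7-joint arm with a two-finger parallel gripper is mounted at the origin on a cart in front of the work surface, level with it; the furniture and walls round the work are solid. World frame = base frame: x ahead of the robot, y to its left, z up, the work surface at z = 0. Lengths are in mm, angles in rad, forces in N, time in s.
With the tool pointing down it reaches from about 400 to 925 mm from the base axis. Payload 4.1 kg.
Tool frame: the origin (TCP) lies midway between the tips of the shut fingers; the grasp point (between the pads) lies 19 mm behind it; x points along the fingers, z is the direction in which the jaws open and shut, and the axes are right-handed (so a half turn about x gives the same grasp; the last joint's range is limited). The gripper opens to 85 mm and grips with 20 to 120 N. Pads are 22 mm wide; open, the fingers measure 114 mm over their backs; the gripper's body (76 mm by 85 mm) begins 54 mm behind the grasp point. The pads swing forward as they close: fully open they stand 13 mm farther back than shut.
Start: joints at [-1.2, 0.398, 0.045, 1.537, -0.019, 1.207, -0.051], TCP at [294.246, 579.623, 231.347] pointing down, gripper open.
Joint ranges: [-2.82, 2.82], [-0.49, 2.23], [-1.37, 1.46], [0, 2.46], [-1.36, 4.5], [0.23, 2], [-2.94, 2.94]. Speed limits (rad/s): [2.57, 2.57, 3.14, 3.14, 3.14, 3.14, 3.14].

## Interface

Orientations are given as a rotation vector (axis times angle).
In Python, from plant import read_state, eyes, sign_off gives the robot as it stands. The module is installed in compiled form; this text tells all that it offers.
- The arm moves only by the tool apply_moves, never from a script. Its argument "commands" is a list of rows, each a list of 7 numbers: the turn, a rotation vector about the world's x, y, z in rad, then the shift along the world's x, y, z in cm, then the closure, from -1 (fully open) to 1 (shut). A call has 1 to 10 rows; each row shifts and turns the commanded pose from where the row before left it; what a row does not reach is not made up. A row lasts 1/12 s, in which the tool goes at most 41.7 mm and 7.16 degrees, less where a joint would pass 70% of its speed; a pose out of reach is approached as far as the arm can. A call is refused whole if a number of a shift passes 4.17 or a number of a turn 0.125, either way. A call with a gripper value outside its range is refused whole. The fingers move at their own pace and stop on an object; "grip_force" is the grip in N (left out, the last holds). Time passes only in rows, so rows that do not move let the fingers close. It gives the time, the measured TCP pose, the force and the opening at its end, in the units of the state.
- read_state(): the state, without advancing time (a new reading comes with each control period).
- eyes.read_camera(name): name is "side" or "top" or "wrist"; returns the picture (400x640x3 uint8, blue, green, red); there is no depth.
- eyes.camera_info(name): a dict with "fx", "fy", "cx", "cy" (pixels), "origin" and "attitude" of the camera in the world; the wrist camera has in their place "mount" (4x4, takes a point from camera to tool coordinates, whose origin is the TCP and whose axes are the tool frame's). Camera axes: x right, y up, looking along -z (the intrinsics and any distortion apply to the point x, -y, -z); pixel columns grow to the right and rows downward; lengths in mm; the calibration is good to about 2 mm. A picture is of the moment at which its call begins: read the wrist's pose just before it. camera_info takes no time and is no camera call.
- sign_off(): hands the job in, once; it reports no verdict.
The state is a dict: "time_s": time; "q": joint angles; "dq": joint speeds; "effort": joint torques, N m; "eef_pos": TCP position; "ee_rot": TCP orientation; "contact_force": force on the tool from outside, world axes, zero at the start; "wrist_torque": the same for the moment, N m; "gripper_width": opening from 0.0 (shut) to 1.0 (fully open).
Only numpy, scipy, OpenCV 4.12 (cv2) and the standard library are available. Lean on these libraries where they do the work, as an engineer would, in place of code of your own. Each camera call takes 0.05 s, during which the arm holds its last target. There are 200 camera calls.

## Task

Get the vial carrier ready for the ward: drop the two loose glass vials one by one, upright, into its two empty pockets, then set the clear clip-on cover over the vials and press it down until both side clips snap in over its rim and it sits level and fully home. Keep pressing: the program finishes while the gripper still holds the cover by its handle and pushes it firmly down (about 10 newtons), so that a colleague can fit the seal tag. Do not knock any vial over, and leave the other things where they are.

Things in the scene. Friction and masses are not known exactly. Their poses are not given: they have to be found in the camera images.
- carrier: vial carrier fixed to the worktop: grey base 74 x 180 x 20 mm, on it a white deck (top 42 x 140 mm, 38 mm above the worktop, flanks widening downward). Origin: centre of its underside; y runs along the row of three pockets, x across. A black sprung clip on each long side (x = +39 and -39 mm, 42 mm wide, top 39 mm above the worktop)
- pocket_0 (a point): mouth (centre, at deck height) of the pocket at the carrier's +y end; empty at the start. All pockets alike: round, 29 mm bore, 26 mm deep, 46 mm apart. A seated vial's middle is 39 mm above the worktop; it stands 28 mm out of the deck
- pocket_1 (a point): mouth of the middle pocket, empty at the start
- pocket_2 (a point): mouth of the pocket at the carrier's -y end; holds vial_2 from the start
- seat (a point): centre of the ledge round the deck on which the cover's rim rests when fully home, 20 mm above the worktop, axes as the carrier's; cover_handle is then 68 mm above it. Cover over deck: 6 mm play each side at the top of the deck, 1.5 mm at the ledge. Hold the cover down there with about 10 N (5 to 40 N count)
- vial_0_mid (a point): middle (27 mm above its foot) of a loose glass vial standing on the worktop: body 26 mm diameter up to 40 mm height, then shoulder, neck and cap (18 mm), 54 mm tall, 26 g. Either vial may go into either empty pocket
- vial_1_mid (a point): middle of the other loose vial, same shape and size
- vial_2_mid (a point): middle of the third vial, same shape and size, already in its pocket; it stays there
- cover_handle (a point): middle of the handle of the loose clear cover: a box open below, 59 x 155 x 53 mm, rim 64 x 163 mm at its foot (71 mm over the catch ribs), bar handle on top 16 mm wide (x), 76 mm long (y), 25 mm high. Point is 68 mm above the lower rim, 13 mm below the handle's top, 12 mm above the plate under it. z up, y along its length; fits either way round. 110 to 180 g; stands on the worktop at first
- clip_far (a joint): angle (rad) of the sprung clip on the carrier's +x side: 0 at rest, about 0.1 when the cover's rib pushes it out. Ribs meet the clips about 9 mm above home; the push needed grows to 12 to 20 N some 2 to 5 mm above home, then drops at once to nothing as both clips snap back to 0 over the ribs and draw the cover down; it rises again as the rim meets the ledge
- clip_near (a joint): the same for the clip on the carrier's -x side
- ampoule_lying: small glass ampoule lying between the two loose vials' places, 15 x 66 x 14 mm; bystander, origin under its middle
- ampoule_standing: slim pointed glass ampoule standing upright, 20 mm wide, 80 mm tall; not a vial, bystander; origin at the centre of its foot
- tape_roll: roll of tape lying flat behind the carrier, 104 mm wide, 25 mm high; bystander, origin under its middle
- gauze_a: flat gauze packet, 52 x 75 x 9 mm, to the right; bystander
Things that resemble listed ones, but are neither listed nor needed, are in the scene too. Leave any red look-alike of the part that bears vial_1_mid alone.

How it is judged:
By the outcome, as a careful person would: the job done as asked, in the order asked, and still so for the second after the job is handed in, while the arm keeps its last pose, push and grip.
It also fails if it takes over 72 s, if anything falls off the work surface, if the arm or the gripper's body presses on something with over 40 N, if the wrist force passes 120 N, or if a joint passes its speed limit or range.

## Working session

There is one attempt and no reset: what is moved stays moved. The work goes in short steps, Python scripts to look and compute and a tool call to move; the robot and the scene stay as the last step left them, time stands still between calls to the robot, and variables do not carry over. Pictures are saved under pics/ and viewed, about 8 in all and at most 12, crops included, and the job is handed in when it is done.

Besides the shell and the picture viewer there is one more tool, called as name(argument=value, ...) on one line, values as JSON. apply_moves: Moves the arm, as the interface text tells. Its arguments: {"type":"object","properties":{"commands":{"type":"array"},"grip_force":{"type":"number"}},"required":["commands"]}

```bash
mkdir -p pics
cat > h.py <<'E'
import numpy as np, cv2
from plant import read_state, eyes, sign_off
from scipy.spatial.transform import Rotation as R
E
python3 - <<'E'
from h import *
s=read_state(); print(s)
for n in ("side","top","wrist"):
    print(n,eyes.camera_info(n)); 
for n in ("side","top"):
    cv2.imwrite(f"pics/{n}0.png",eyes.read_camera(n))
E
```

```text
{'time_s': 0.0, 'q': array([-1.19999664,  0.39920238,  0.045038  ,  1.53790004, -0.0187079 ,
        1.20691472, -0.05074526]), 'dq': array([ 0.00126969, -0.00073426, -0.00023104,  0.00032239,  0.00078693,
        0.00090816,  0.00113314]), 'effort': array([ 9.92053574e-04, -4.75128365e+01,  1.36502434e+00, -2.54227906e+01,
        1.13796629e-02,  9.36954806e-03, -5.47522092e-06]), 'eef_pos': array([293.94724024, 579.00747933, 230.24793475]), 'ee_rot': array([-0.85777532,  1.39720239,  0.85587789]), 'contact_force': array([ 0.20044583, -0.58502208, -0.50457474]), 'wrist_torque': array([ 0.01765512, -0.00156459, -0.00107102]), 'gripper_width': 0.99812216623019}
side {'fx': 508.5871508024186, 'fy': 508.5871508024186, 'cx': 312.11376557910876, 'cy': 196.80597885706476, 'origin': array([ 580.08765397, 1154.64355404,  838.8219285 ]), 'attitude': array([0.02455887, 1.48469233, 2.7587617 ])}
top {'fx': 366.29174183378495, 'fy': 366.29174183378495, 'cx': 314.94507742905546, 'cy': 198.33788561538552, 'origin': array([ 467.67414793,  -24.12665713, 1143.01733942]), 'attitude': array([ 0.07431229, -0.03758027, -1.59062665])}
wrist {'fx': 353.0303894755032, 'fy': 353.0303894755032, 'cx': 314.620682422102, 'cy': 194.66496990065508, 'mount': array([[-6.27539646e-04,  2.70540027e-01, -9.62708523e-01,
        -1.43010577e+02],
       [ 1.14818424e-04,  9.62708726e-01,  2.70540009e-01,
         6.90808511e+01],
       [ 9.99999797e-01,  5.92379066e-05, -6.35200872e-04,
         5.31728808e-01],
       [ 0.00000000e+00,  0.00000000e+00,  0.00000000e+00,
         1.00000000e+00]])}
```

View pics/top0.png

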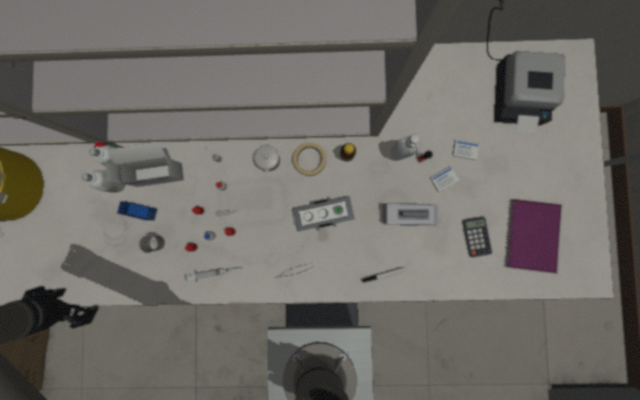

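View pics/side0.png

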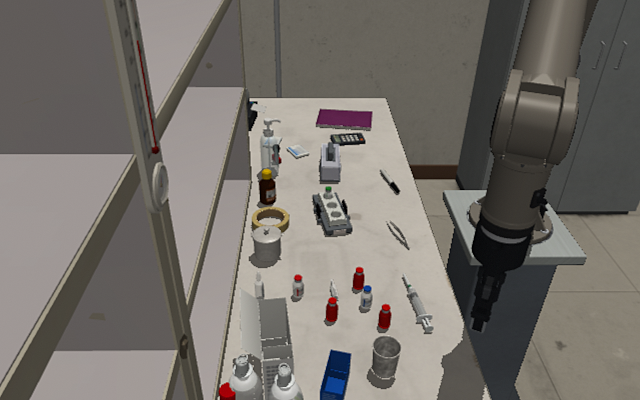

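Top view: carrier at about (323,213) with the green-capped vial_2 at (338,209), and the cover at (410,213). The loose vials have a blue cap at (209,236) and a red cap on a white body at (221,185), with the lying ampoule between them at (227,212). All-red look-alikes stand at (197,210), (191,246) and (230,231). The side view agrees: blue at (366,298), white with red cap at (298,287).

```bash
cat >> h.py <<'E'
def cam(n,s=None):
    i=eyes.camera_info(n)
    if n=="wrist":
        T=np.eye(4); T[:3,:3]=R.from_rotvec(s["ee_rot"]).as_matrix(); T[:3,3]=s["eef_pos"]
        T=T@i["mount"]; return i,T[:3,:3],T[:3,3]
    return i,R.from_rotvec(i["attitude"]).as_matrix(),i["origin"]
def ray(c,u,v):
    i,A,o=c; d=A@np.array([(u-i["cx"])/i["fx"],-(v-i["cy"])/i["fy"],-1]); return o,d
def onz(c,u,v,z):
    o,d=ray(c,u,v); return o+d*(z-o[2])/d[2]
def proj(c,p):
    i,A,o=c; q=A.T@(np.asarray(p,float)-o); return i["cx"]+i["fx"]*q[0]/-q[2], i["cy"]+i["fy"]*q[1]/q[2]
def tri(*rs):
    M=np.zeros((3,3));b=np.zeros(3)
    for o,d in rs:
        d=d/np.linalg.norm(d);P=np.eye(3)-np.outer(d,d);M+=P;b+=P@o
    return np.linalg.solve(M,b)
E
python3 - <<'E'
from h import *
np.set_printoptions(precision=1,suppress=True)
t=cam("top");s=cam("side");st=read_state()
for n,a,b,z in [("blue",(209,236),(366,290),54),("redwhite",(221,185),(298,279),54),("green",(338,209),(328,189),66),("handle",(412,213),(332,146),100)]:
    print(n,onz(t,*a,z),onz(s,*b,z),tri(ray(t,*a),ray(s,*b)))
for n,u,v in [("pock0",307,217),("pock1",322,213),("base corners",293,209),("",348,195),("",354,219),("",298,231)]: print(n,onz(t,u,v,38))
for n,u,v in [("cover l",386,204),("",437,204),("",437,224),("",386,224)]: print(n,onz(t,u,v,20))
for n,u,v in [("red",197,210),("",191,246),("",230,231),("amp",227,212),("cup",266,157),("ampstand",217,158),("tape",309,158)]: print(n,onz(t,u,v,40))
print("tool axes\n",R.from_rotvec(st["ee_rot"]).as_matrix())
im=cv2.imread("pics/top0.png")[150:260,180:450]; cv2.imwrite("pics/c0.png",cv2.resize(im,None,fx=2.95,fy=2.95,interpolation=cv2.INTER_CUBIC))
E
```

```text
blue [439.7 318.5  54. ] [441.8 337.1  54. ] [439.4 322.8  40.3]
redwhite [591.7 282.3  54. ] [591.4 301.2  54. ] [592.4 286.2  40.3]
green [511.7 -66.9  66. ] [509.5 -56.4  66. ] [510.4 -67.   59.4]
handle [ 494.7 -274.3  100. ] [ 489.9 -251.7  100. ] [ 491.7 -277.1   87. ]
pock0 [490.7  26.   38. ]
pock1 [501.8 -19.5  38. ]
base corners [515.7  67.9  38. ]
 [554.5 -99.2  38. ]
 [ 481.8 -115.3   38. ]
 [449.1  53.8  38. ]
cover l [ 525.8 -215.6   20. ]
 [ 522.6 -370.3   20. ]
 [ 461.8 -367.6   20. ]
 [ 464.9 -213.6   20. ]
red [518.6 359.7  40. ]
 [410.4 377.6  40. ]
 [453.2 259.1  40. ]
amp [510.7 268.1  40. ]
cup [676.2 147.8  40. ]
ampstand [676.7 298.4  40. ]
tape [669.9  16.5  40. ]
tool axes
 [[-0.  -0.9  0.5]
 [-0.   0.5  0.9]
 [-1.  -0.  -0. ]]
```

View pics/c0.png

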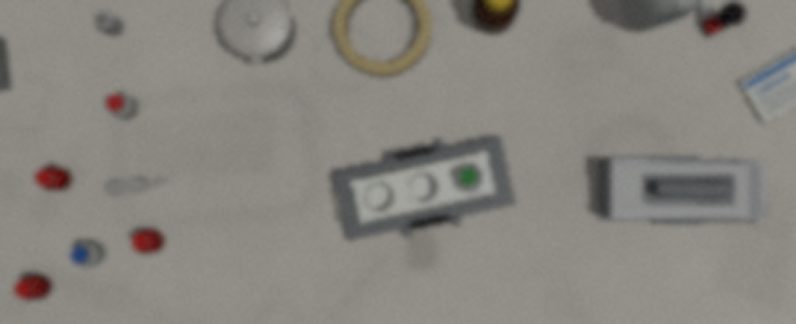

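The crop confirms the layout: carrier yaw is about +0.23 rad and the cover is nearly aligned with world y. The blue vial is near (440,320), the white red-cap vial near (592,284). I'll move above the vials with the jaw along the carrier's x.

apply_moves(commands=[[0,0,-0.1,1.8,-2.7,0,-1],[0,0,-0.1,1.8,-2.7,0,-1],[0,0,-0.1,1.8,-2.7,0,-1],[0,0,-0.1,1.8,-2.7,0,-1],[0,0,-0.1,1.8,-2.7,0,-1],[0,0,-0.1,1.8,-2.7,0,-1],[0,0,-0.1,1.8,-2.7,0,-1],[0,0,-0.1,1.8,-2.7,0,-1],[0,0,0,1.8,-2.7,0,-1],[0,0,0,1.8,-2.7,0,-1]], grip_force=30)

```text
time_s: 0.93
eef_pos: [474.6, 308.1, 231.0]
ee_rot: [-0.237, 1.558, 0.236]
contact_force: [0.5, 0.3, -0.1]
gripper_width: 1.001
```

Run:
```python
from h import *
np.set_printoptions(precision=3,suppress=True)
s=read_state(); im=eyes.read_camera("wrist"); cv2.imwrite("pics/w1.png",im)
A=R.from_rotvec(s["ee_rot"]).as_matrix(); print(s["eef_pos"],s["q"],"\n",A,np.arctan2(A[1,2],A[0,2]))
np.savez("pics/w1",p=s["eef_pos"],r=s["ee_rot"])
c=cam("wrist",s)
for p in [(440,320,54),(592,284,54)]: print(proj(c,p))
```

```text
[474.567 308.085 231.009] [-0.914  0.258  0.318  1.749 -0.088  1.149 -0.269] 
 [[-0.    -0.297  0.955]
 [-0.     0.955  0.297]
 [-1.    -0.    -0.001]] 0.301110089029027
(np.float64(282.17740010719206), np.float64(150.02687154042258))
(np.float64(422.83844965885163), np.float64(231.71007888172858))
```

View pics/w1.png

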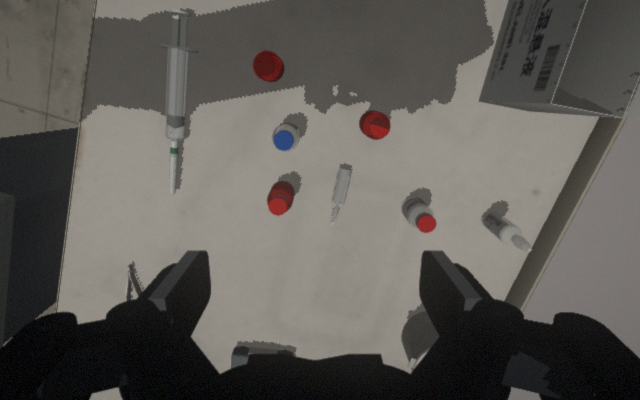

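Wrist view: blue cap at (283,141), the white vial's red cap at (427,223), lying ampoule at (340,195), standing ampoule at (510,230). The all-red look-alikes are at (268,66), (375,124) and (280,198).

```bash
cat >> h.py <<'E'
def blob(im,kind,u,v,r=25):
    h=cv2.cvtColor(im,cv2.COLOR_BGR2HSV); H,S,V=[h[...,k].astype(int) for k in range(3)]
    m={"blue":(abs(H-112)<15)&(S>120)&(V>60),"red":((H<10)|(H>170))&(S>130)&(V>100),"green":(abs(H-65)<20)&(S>80)&(V>40)}[kind]
    w=np.zeros_like(m); u,v=int(u),int(v); w[max(v-r,0):v+r,max(u-r,0):u+r]=1; m&=w
    ys,xs=np.nonzero(m); return (xs.min()+xs.max())/2,(ys.min()+ys.max())/2,len(xs)
E
python3 - <<'E'
from h import *
np.set_printoptions(precision=1,suppress=True)
d=np.load("pics/w1.npz"); c=cam("wrist",dict(eef_pos=d["p"],ee_rot=d["r"])); im=cv2.imread("pics/w1.png"); t=cam("top"); ti=cv2.imread("pics/top0.png")
for k,u,v,a in [("blue",283,141,(209,236)),("red",427,223,(221,185))]:
    b=blob(im,k,u,v,18); e=blob(ti,k,*a,r=9); print(k,b,onz(c,*b[:2],50),e,onz(t,*e[:2],50),tri(ray(c,*b[:2]),ray(t,*e[:2])))
E
```

```text
blue (np.float64(283.0), np.float64(140.0), 285) [438.  328.4  50. ] (np.float64(206.5), np.float64(235.5), 14) [441.2 327.3  50. ] [439.6 328.   48.1]
red (np.float64(426.0), np.float64(223.0), 242) [593.3 292.2  50. ] (np.float64(218.5), np.float64(184.5), 14) [593.9 291.   50. ] [594.2 291.7  47.8]
```

apply_moves(commands=[[0,0,-0.07,-1.8,1.0,-1.0,-1],[0,0,0,-1.8,1.0,-3.0,-1],[0,0,0,0,0,-4.0,-1],[0,0,0,0,0,-4.0,-1],[0,0,0,0,0,-4.0,-1],[0,0,0,0,0,-3.0,-1],[0,0,0,0,0,-1.9,-1],[0,0,0,0,0,0,-1],[0,0,0,0,0,0,0],[0,0,0,0,0,0,1]], grip_force=30)

```text
time_s: 1.82
eef_pos: [439.2, 330.3, 23.5]
ee_rot: [-0.18, 1.561, 0.182]
contact_force: [0.4, 0.4, 0.7]
gripper_width: 0.747
```

apply_moves(commands=[[0,0,0,0,0,0,1],[0,0,0,0,0,0,1],[0,0,0,0,0,0,1],[0,0,0,0,0,0,1]])

```text
time_s: 2.15
eef_pos: [438.9, 330.4, 23.8]
ee_rot: [-0.18, 1.561, 0.183]
contact_force: [-0.7, -0.6, 6.1]
gripper_width: 0.279
```

apply_moves(commands=[[0,0,0,0,0,1.0,1],[0,0,0,0,0,2.5,1],[0,0,0,0,0,3.5,1],[0,0,0,0,0,3.5,1],[0,0,0,0.5,-2.0,2.5,1],[0,0,0,1.0,-4.0,2.0,1],[0,0,0,1.0,-4.0,0,1],[0,0,0,1.0,-4.0,0,1],[0,0,0,0.5,-3.0,0,1],[0,0,0,0,-1.0,0,1]])

```text
time_s: 2.98
eef_pos: [478.4, 146.8, 171.5]
ee_rot: [-0.176, 1.562, 0.173]
contact_force: [-0.1, -1.2, -0.5]
gripper_width: 0.278
```

apply_moves(commands=[[0,0,0,0,0,0,1],[0,0,0,0,0,0,1]])

```text
time_s: 3.15
eef_pos: [477.2, 153.8, 170.9]
ee_rot: [-0.18, 1.563, 0.182]
contact_force: [-0.4, 1.1, 0.2]
gripper_width: 0.276
```

Run:
```python
from h import *
s=read_state(); im=eyes.read_camera("wrist"); cv2.imwrite("pics/w2.png",im)
np.savez("pics/w2",p=s["eef_pos"],r=s["ee_rot"]); print(s["eef_pos"],s["gripper_width"],s["contact_force"])
```

```text
[477.23024397 153.84037522 170.94963372] 0.27591636503727013 [-0.37664632  1.05927007  0.18163147]
```

View pics/w2.png

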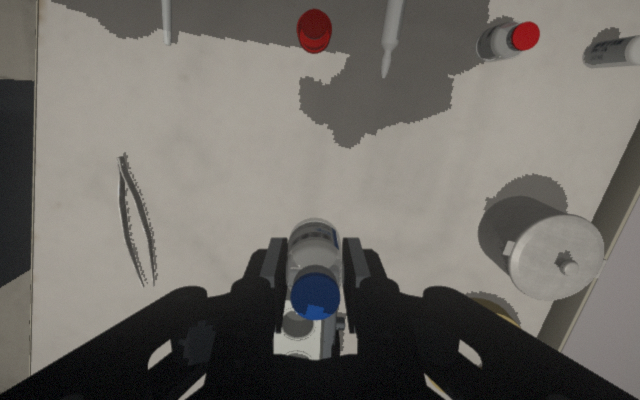

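The vial is held upright (blue cap at (315,295)), but the gripper hides the carrier. I'll go past the carrier's -y end so that it comes into view above the gripper.

apply_moves(commands=[[0,0,0,0.3,-2.0,0.5,1],[0,0,0,0.5,-3.5,0.5,1],[0,0,0,0.5,-3.5,0.5,1],[0,0,0,0.5,-3.5,0.5,1],[0,0,0,0.5,-3.5,0,1],[0,0,0,0.5,-3.5,0,1],[0,0,0,0.5,-3.5,0,1],[0,0,0,0.5,-2.5,0,1],[0,0,0,0.5,-1.5,0,1],[0,0,0,0,0,0,1]])

```text
time_s: 4.03
eef_pos: [521.6, -118.8, 190.7]
ee_rot: [-0.181, 1.562, 0.178]
contact_force: [0.2, 0.1, 0.3]
gripper_width: 0.279
```

apply_moves(commands=[[0,0,0,0,0,0,1],[0,0,0,0,0,0,1]])

```text
time_s: 4.2
eef_pos: [520.7, -113.8, 190.1]
ee_rot: [-0.183, 1.563, 0.186]
contact_force: [0.2, 0.3, 0.1]
gripper_width: 0.274
```

Run:
```python
from h import *
s=read_state(); im=eyes.read_camera("wrist"); cv2.imwrite("pics/w3.png",im)
np.savez("pics/w3",p=s["eef_pos"],r=s["ee_rot"]); print(s["eef_pos"],s["ee_rot"])
```

```text
[ 520.72488904 -113.8261095   190.14182501] [-0.18342799  1.56347424  0.18556922]
```

View pics/w3.png

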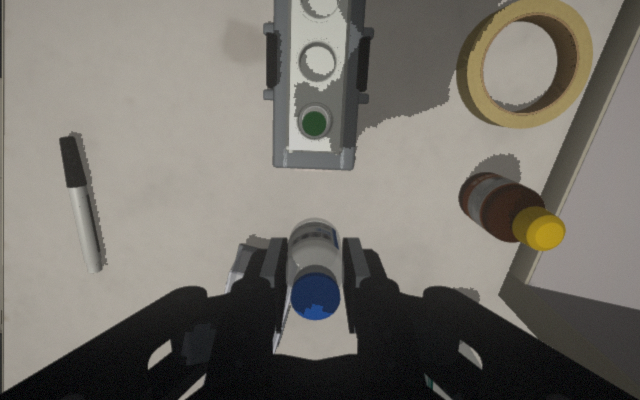

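Wrist view: green cap at (314,124), middle pocket mouth at (318,62), base end edge from (272,168) to (355,170). I'll fit these more finely.

Run:
```python
from h import *
np.set_printoptions(precision=1,suppress=True)
d=np.load("pics/w3.npz"); c=cam("wrist",dict(eef_pos=d["p"],ee_rot=d["r"])); im=cv2.imread("pics/w3.png")
b=blob(im,"green",314,124,20); print(b,onz(c,*b[:2],66))
print("p1",onz(c,318,62,38))
print("base end mid",onz(c,272,168,20),onz(c,355,170,20))
cr=im[0:180,240:400]; cv2.imwrite("pics/c3.png",cv2.resize(cr,None,fx=3.3,fy=3.3,interpolation=cv2.INTER_CUBIC))
```

```text
(np.float64(313.5), np.float64(123.0), 395) [508.3 -65.5  66. ]
p1 [501.2 -20.9  38. ]
base end mid [ 481.8 -116.3   20. ] [ 555.1 -100.6   20. ]
```

View pics/c3.png

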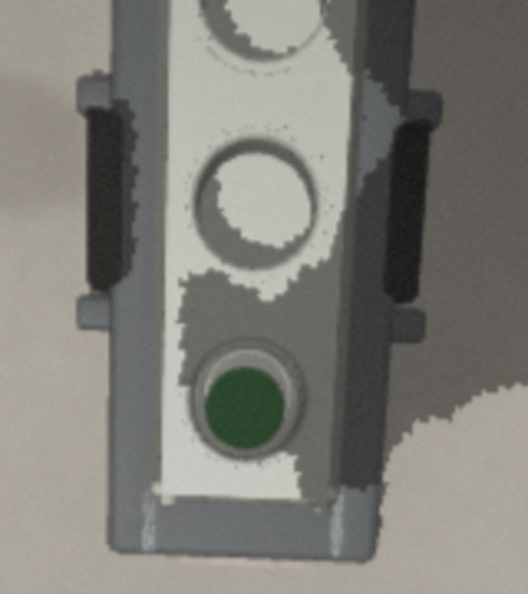

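The zoomed crop, in full-picture pixels, gives the pocket_1 mouth centre at (317.6,61.7) and the pocket_2 mouth at (314.7,121.5).

Run:
```python
from h import *
np.set_printoptions(precision=2,suppress=True)
d=np.load("pics/w3.npz"); c=cam("wrist",dict(eef_pos=d["p"],ee_rot=d["r"])); A=R.from_rotvec(d["r"]).as_matrix()
f=lambda x,y,z:onz(c,240+x/3.3,y/3.3,z)
p1=f(256,203.5,38);p2=f(246.5,401,38);print(p1,p2,p1-p2,np.linalg.norm(p1-p2),"yaw",np.arctan2(-(p1-p2)[0],(p1-p2)[1]))
l0,l1,r0,r1=f(112,30,20),f(109,530,20),f(411,120,20),f(380,540,20)
for a,b in((l0,l1),(r0,r1)): print("edge yaw",np.arctan2(-(a-b)[0],(a-b)[1]))
y=.22;X=np.array([np.cos(y),np.sin(y),0]);Y=np.array([-np.sin(y),np.cos(y),0])
print("x of edges rel p1",(l0-p1)@X,(l1-p1)@X,(r0-p1)@X,(r1-p1)@X,"end",(f(240,555,20)-p1)@Y)
print("clips",(f(97,310,20)-p1)@Y,(f(105,195,39)-p1)@X,(f(408,210,39)-p1)@X,(f(97,200,30)-p1)@Y,(f(410,215,30)-p1)@Y)
print("tool",A[:,0],np.arctan2(A[1,2],A[0,2]))
print("vial cap err", proj(c,d["p"]+np.array([0,0,32])))
```

```text
[500.8  -20.69  38.  ] [509.36 -66.1   38.  ] [-8.55 45.41  0.  ] 46.20512375147463 yaw 0.18619249455191023
edge yaw 0.19752661796565998
edge yaw 0.1931479898476016
x of edges rel p1 -35.625098472897015 -38.39242208734045 38.23082841619135 35.39319878826622 end -88.74987291429697
clips -24.893667612234132 -35.79878533430463 36.131584732724946 0.9249602820652696 -1.3698277426245056
tool [-0.  0. -1.] 0.23499077636049492
vial cap err (np.float64(314.58794480078785), np.float64(297.83355384417325))
```

Run:
```python
from h import *
np.set_printoptions(precision=2,suppress=True)
for n in("w2","w3"):
    d=np.load(f"pics/{n}.npz"); c=cam("wrist",dict(eef_pos=d["p"],ee_rot=d["r"])); im=cv2.imread(f"pics/{n}.png")
    h=cv2.cvtColor(im,cv2.COLOR_BGR2HSV); m=((abs(h[...,0].astype(int)-112)<15)&(h[...,1]>100)).astype(np.uint8); m[:260]=0
    m=max(cv2.findContours(m,0,2)[0],key=cv2.contourArea); e=cv2.fitEllipse(cv2.convexHull(m)); 
    A=R.from_rotvec(d["r"]).as_matrix(); print(e,cv2.boundingRect(m))
    q=onz(c,*e[0],d["p"][2]+30.2); print("offset world",q-d["p"],"tool",A.T@(q-d["p"]))
    # foot: visible near edge of vial foot, +tool y side
    print("foot +y edge expected px for y-offset 0, -2:",[proj(c,d["p"]+A@np.array([23.8,13+o,0])) for o in(0,-2)])
```

```text
((315.00140380859375, 296.3295593261719), (47.45216369628906, 48.833351135253906), 96.7223129272461) (291, 273, 49, 47)
offset world [ 0.23 -0.46 30.2 ] tool [-30.2   -0.46   0.14]
foot +y edge expected px for y-offset 0, -2: [(np.float64(314.58952786583234), np.float64(213.05121834598566)), (np.float64(314.5891618959212), np.float64(216.84964560528257))]
((314.9239196777344, 296.0703125), (47.19602584838867, 48.49872970581055), 91.46881866455078) (291, 273, 49, 47)
offset world [ 0.21 -0.36 30.2 ] tool [-30.2   -0.36   0.11]
foot +y edge expected px for y-offset 0, -2: [(np.float64(314.58952786583234), np.float64(213.05121834598566)), (np.float64(314.5891618959212), np.float64(216.84964560528257))]
```

apply_moves(commands=[[0,0,-0.03,-0.5,1.5,0,1],[0,0,0,-0.5,3.0,0,1],[0,0,0,-0.5,3.0,0,1],[0,0,0,-0.5,2.0,-1.5,1],[0,0,0,0,0,-2.5,1],[0,0,0,0,0,-3.0,1],[0,0,0,0,0,-3.0,1],[0,0,0,0,0,-1.5,1],[0,0,0,0,0,0,1],[0,0,0,0,0,0,1]])

```text
time_s: 5.08
eef_pos: [499.8, -20.2, 75.2]
ee_rot: [-0.159, 1.566, 0.16]
contact_force: [0.5, 0.2, 0.8]
gripper_width: 0.278
```

Run:
```python
from h import *
s=read_state(); im=eyes.read_camera("wrist"); cv2.imwrite("pics/w4.png",im)
np.savez("pics/w4",p=s["eef_pos"],r=s["ee_rot"]); print(s["eef_pos"],s["ee_rot"])
c=cam("wrist",s)
for p in [(500.8,-20.7,38),(491.7,24.4,38)]: print(proj(c,p))
cv2.imwrite("pics/c4.png",cv2.resize(im[100:320,200:430],None,fx=2.7,fy=2.7,interpolation=cv2.INTER_CUBIC))
```

```text
[499.79148733 -20.24817418  75.20074639] [-0.15945601  1.56639293  0.16011386]
(np.float64(316.37382026389054), np.float64(228.96849144772006))
(np.float64(316.8988152836546), np.float64(144.4409052886927))
```

View pics/c4.png

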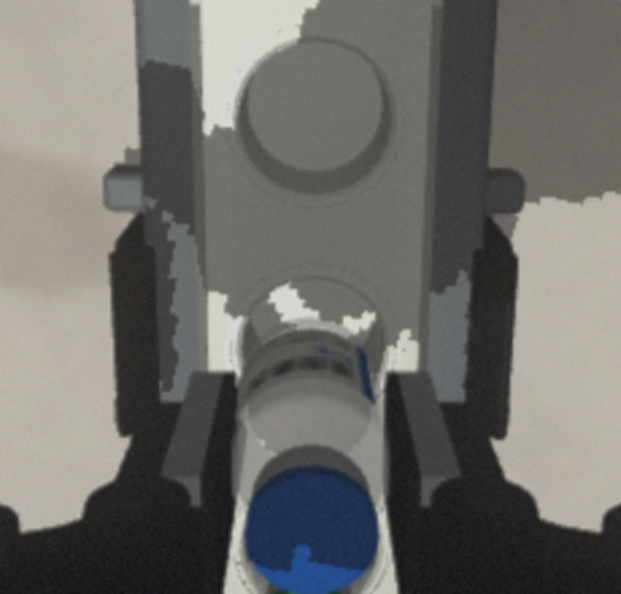

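The crop shows the pocket_0 mouth at full-picture pixel (316.5,142.6) and the pocket_1 mouth's upper edge at row 198, both within about 1 mm of the estimate. The held vial's foot sits about 2.5 mm behind the TCP along tool y. I'll shift +2.4 mm in y and lower slowly.

apply_moves(commands=[[0,0,0,0.04,0.24,0,1],[0,0,0,0,0,-0.5,1],[0,0,0,0,0,-0.5,1],[0,0,0,0,0,-0.4,1],[0,0,0,0,0,-0.4,1],[0,0,0,0,0,-0.3,1],[0,0,0,0,0,0,1]])

```text
time_s: 5.72
eef_pos: [500.1, -19.5, 53.8]
ee_rot: [-0.158, 1.566, 0.158]
contact_force: [0.8, -0.1, -0.3]
gripper_width: 0.277
```

apply_moves(commands=[[0,0,0,0,0,-0.4,1],[0,0,0,0,0,-0.4,1],[0,0,0,0,0,-0.3,1],[0,0,0,0,0,0,1]])

```text
time_s: 6.05
eef_pos: [500.2, -19.4, 42.8]
ee_rot: [-0.158, 1.566, 0.158]
contact_force: [-0.7, -0.5, -0.3]
gripper_width: 0.283
```

apply_moves(commands=[[0,0,0,0,0,0,-0.2],[0,0,0,0,0,0,-0.2],[0,0,0,0,0,0,-0.2],[0,0,0,0,0,1.0,-0.2],[0,0,0,0,0,3.0,-0.2],[0,0,0,0,0,4.0,-1],[0,0,0,0,1.0,4.0,-1],[0,0,0,1.0,3.0,3.0,-1],[0,0,0,1.0,3.5,0,-1],[0,0,0,1.0,3.5,0,-1]])

```text
time_s: 6.88
eef_pos: [532.4, 90.2, 196.2]
ee_rot: [-0.154, 1.558, 0.158]
contact_force: [1.1, 0.2, -0.6]
gripper_width: 1.0
```

apply_moves(commands=[[0,0,0,1.0,3.5,0,-1],[0,0,0,1.0,3.5,0,-1],[0,0,0,1.0,3.5,0,-1],[0,0,0,1.0,3.5,0,-1],[0,0,0,1.0,3.0,0,-1],[0,0,0,1.0,2.0,0,-1],[0,0,0,0.3,1.0,0,-1],[0,0,0,0,0,0,-1],[0,0,0,0,0,0,-1]])

```text
time_s: 7.63
eef_pos: [593.1, 288.0, 192.4]
ee_rot: [-0.159, 1.565, 0.156]
contact_force: [0.4, -0.5, 1.1]
gripper_width: 1.001
```

Run:
```python
from h import *
np.set_printoptions(precision=1,suppress=True)
s=read_state(); im=eyes.read_camera("wrist"); cv2.imwrite("pics/w5.png",im); c=cam("wrist",s)
u=proj(c,(593.5,291.7,48)); b=blob(im,"red",*u,r=30); print(s["eef_pos"],s["gripper_width"],u,b,onz(c,*b[:2],48),"lookalike?",)
t=eyes.read_camera("top"); cv2.imwrite("pics/top1.png",t)
S=eyes.read_camera("side"); cv2.imwrite("pics/side1.png",S)
cv2.imwrite("pics/c5.png",np.hstack([cv2.resize(S[170:250,290:380],(450,400),interpolation=2),cv2.resize(t[190:240,280:325],(350,400),interpolation=2)]))
```

```text
[593.1 288.  192.4] 1.0009739649656766 (np.float64(316.06722899855987), np.float64(177.29700212106903)) (np.float64(315.0), np.float64(177.0), 354) [592.6 291.8  48. ] lookalike?
```

View pics/c5.png

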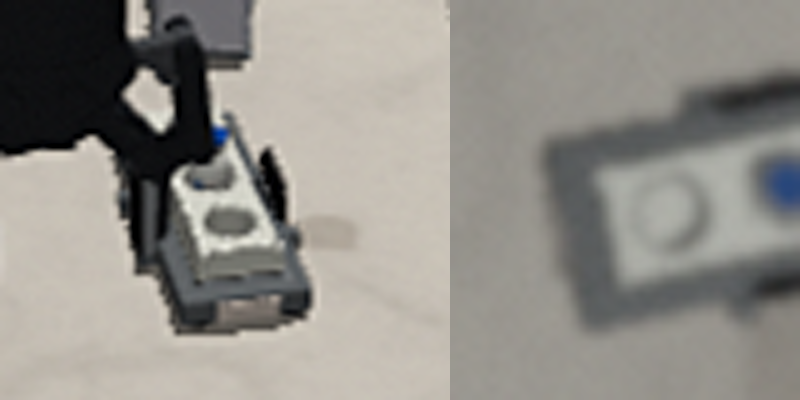

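The blue cap stands in the middle pocket, and pocket_0 is free. Next comes the white vial with the red cap.

apply_moves(commands=[[0,0,0,0,0.38,-1.5,-1],[0,0,0,0,0,-3.5,-1],[0,0,0,0,0,-4.0,-1],[0,0,0,0,0,-4.0,-1],[0,0,0,0,0,-2.5,-1],[0,0,0,0,0,-1.4,-1],[0,0,0,0,0,0,-1],[0,0,0,0,0,0,1],[0,0,0,0,0,0,1],[0,0,0,0,0,0,1]])

```text
time_s: 8.62
eef_pos: [595.2, 293.7, 25.9]
ee_rot: [-0.156, 1.561, 0.159]
contact_force: [-0.4, -0.4, 0.0]
gripper_width: 0.602
```

apply_moves(commands=[[0,0,0,0,0,0,1],[0,0,0,0,0,0,1],[0,0,0,0,0,0,1]])

```text
time_s: 8.87
eef_pos: [594.1, 293.6, 24.8]
ee_rot: [-0.157, 1.563, 0.159]
contact_force: [-1.4, -1.4, 5.6]
gripper_width: 0.283
```

apply_moves(commands=[[0,0,0,0,0,1.0,1],[0,0,0,0,0,3.0,1],[0,0,0,0,0,4.0,1],[0,0,0,0,0,4.0,1],[0,0,0,-0.5,-1.6,2.0,1],[0,0,0,-1.3,-3.2,0,1],[0,0,0,-1.3,-3.2,0,1],[0,0,0,-1.3,-3.2,0,1],[0,0,0,-1.3,-3.2,0,1],[0,0,0,-1.3,-3.2,0,1]])

```text
time_s: 9.7
eef_pos: [522.4, 115.6, 163.8]
ee_rot: [-0.158, 1.564, 0.158]
contact_force: [0.7, -0.4, -0.3]
gripper_width: 0.283
```

apply_moves(commands=[[0,0,0,-1.3,-3.2,0,1],[0,0,0,-1.3,-3.2,0,1],[0,0,0,-0.7,-1.6,0,1],[0,0,0,0,-1.0,-2.0,1],[0,0,0,0,0,-3.0,1],[0,0,0,0,0,-3.0,1],[0,0,0,0,0,-1.0,1],[0,0,0,0,0,0,1],[0,0,0,0,0,0,1],[0,0,0,0,0,0,1]])

```text
time_s: 10.53
eef_pos: [491.9, 27.6, 74.7]
ee_rot: [-0.158, 1.562, 0.158]
contact_force: [0.4, -0.5, -0.1]
gripper_width: 0.286
```

Run:
```python
from h import *
s=read_state(); im=eyes.read_camera("wrist"); cv2.imwrite("pics/w6.png",im)
np.savez("pics/w6",p=s["eef_pos"],r=s["ee_rot"]); print(s["eef_pos"],s["ee_rot"])
c=cam("wrist",s); p0=np.array([491.4,25.4,38]); Y=np.array([-.2,.98,0]); print(proj(c,p0),proj(c,p0+14.5*Y))
cv2.imwrite("pics/c6.png",cv2.resize(im[100:320,200:430],None,fx=2.7,fy=2.7,interpolation=cv2.INTER_CUBIC))
```

```text
[491.86226932  27.55572075  74.70716127] [-0.15796326  1.56195186  0.15847746]
(np.float64(312.80049060689953), np.float64(231.6245771910104)) (np.float64(312.773341458435), np.float64(206.22455264523393))
```

View pics/c6.png

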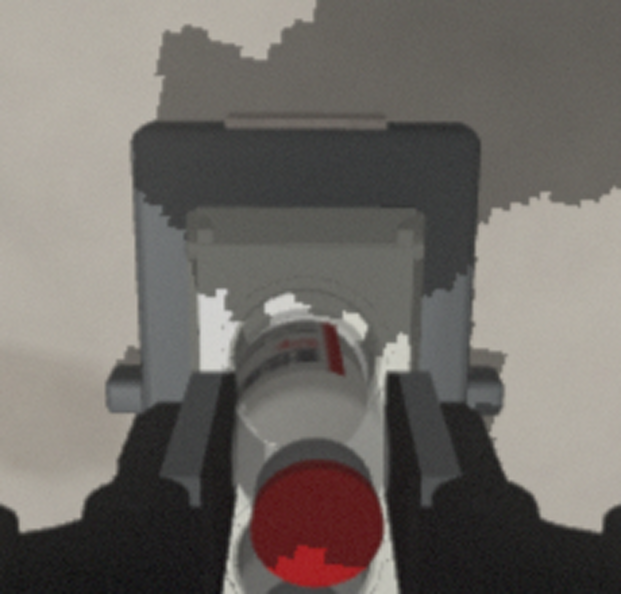

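The white vial is over pocket_0 with its foot (column ~312) centred on the mouth (column ~313), and it leans about 2°. I'll shift a little to match the first insertion, then lower in small steps.

apply_moves(commands=[[0,0,0,0.02,-0.07,0,1],[0,0,0,0,0,-0.5,1],[0,0,0,0,0,-0.4,1],[0,0,0,0,0,-0.4,1],[0,0,0,0,0,-0.3,1],[0,0,0,0,0,-0.3,1],[0,0,0,0,0,0,1]])

```text
time_s: 11.17
eef_pos: [490.9, 26.2, 53.7]
ee_rot: [-0.158, 1.564, 0.157]
contact_force: [1.5, -0.8, -1.4]
gripper_width: 0.281
```

apply_moves(commands=[[0,0,0,0,0,-0.3,1],[0,0,0,0,0,-0.3,1],[0,0,0,0,0,-0.3,1],[0,0,0,0,0,-0.1,1],[0,0,0,0,0,0,1]])

```text
time_s: 11.58
eef_pos: [490.8, 26.4, 44.0]
ee_rot: [-0.158, 1.564, 0.158]
contact_force: [3.0, -0.2, -0.7]
gripper_width: 0.283
```

apply_moves(commands=[[0,0,0,0,0,0,-0.2],[0,0,0,0,0,0,-0.2],[0,0,0,0,0,0,-0.2],[0,0,0,0,0,1.0,-0.2],[0,0,0,0,0,3.0,-0.2],[0,0,0,0,0,4.0,-0.2],[0,0,0,0,0,4.0,-1],[0,0,-0.06,0,-2.0,4.0,-1],[0,0,-0.06,0,-3.5,0.8,-1],[0,0,-0.05,0,-3.5,0,-1]])

```text
time_s: 12.42
eef_pos: [492.9, -62.1, 214.0]
ee_rot: [-0.024, 1.562, 0.027]
contact_force: [0.4, 0.2, -0.5]
gripper_width: 1.0
```

apply_moves(commands=[[0,0,-0.05,0,-3.5,0,-1],[0,0,0,0,-3.5,0,-1],[0,0,0,0,-3.5,0,-1],[0,0,0,0,-3.5,0,-1],[0,0,0,0,-3.5,0,-1],[0,0,0,0.2,-3.5,0,-1],[0,0,0,0.2,-3.5,0,-1],[0,0,0,0,-2.0,0,-1],[0,0,0,0,0,0,-1],[0,0,0,0,0,0,-1]])

```text
time_s: 13.25
eef_pos: [493.6, -328.2, 209.9]
ee_rot: [0.017, 1.571, -0.017]
contact_force: [-0.1, 0.1, -0.3]
gripper_width: 0.997
```

Run:
```python
from h import *
s=read_state(); im=eyes.read_camera("wrist"); cv2.imwrite("pics/w7.png",im)
np.savez("pics/w7",p=s["eef_pos"],r=s["ee_rot"]); print(s["eef_pos"],s["ee_rot"])
t=eyes.read_camera("top");S=eyes.read_camera("side");cv2.imwrite("pics/side2.png",S)
a=cv2.resize(im,(640,400)); b=np.hstack([cv2.resize(S[170:250,290:380],(320,180)),cv2.resize(t[190:235,285:365],(320,180))])
cv2.imwrite("pics/c7.png",np.vstack([a,b]))
```

```text
[ 493.61205777 -328.24525276  209.86962868] [ 0.01730903  1.57110406 -0.01711352]
```

View pics/c7.png

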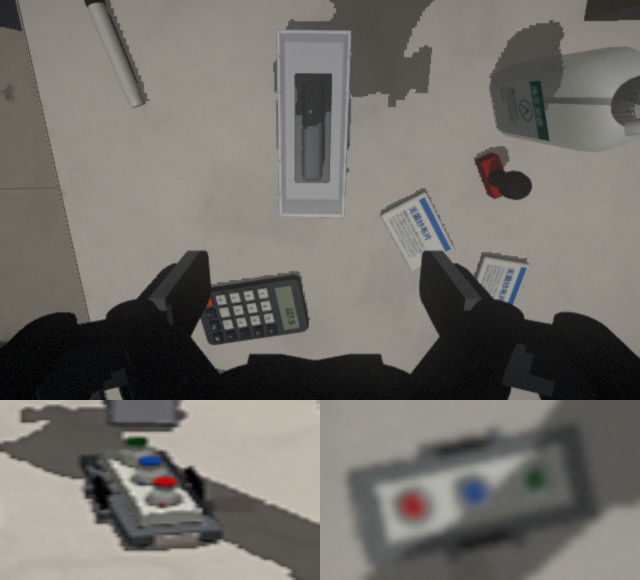

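All three vials are seated upright (red, blue and green caps in a row). The cover's outline spans columns 277–352 and rows 30–217, and its handle bar columns 302–326 and rows 80–180.

Run:
```python
from h import *
np.set_printoptions(precision=1,suppress=True)
d=np.load("pics/w7.npz"); c=cam("wrist",dict(eef_pos=d["p"],ee_rot=d["r"])); im=cv2.imread("pics/w7.png")
g=cv2.cvtColor(im,cv2.COLOR_BGR2GRAY)
# handle / its dark base: darkest component inside the box
m=np.zeros_like(g); m[60:200,285:342]=(g[60:200,285:342]<120); 
k=max(cv2.findContours(m,0,2)[0],key=cv2.contourArea); r=cv2.minAreaRect(k); print("dark",r)
bx=cv2.boxPoints(r)
for z in(56,): print(z,[onz(c,*p,z)[:2] for p in bx], onz(c,*r[0],z))
print("top bar ends at z81",onz(c,314,80,81),onz(c,314,128,81),onz(c,314,180,81))
P=[onz(c,*p,56) for p in[(278,31),(351,31),(345,216),(281,216)]]
for p in P: print(p[:2])
print("centre",np.mean(P,0)); 
for y in (90,110,140,165):
    print(y,[int(v) for v in g[y,268:360:2]])
```

```text
dark ((312.4999694824219, 127.49998474121094), (108.99998474121094, 36.99999237060547), 90.0)
56 [array([ 478.9, -241.2]), array([ 508.3, -241.9]), array([ 507.5, -331.1]), array([ 475.5, -330.5])] [ 492.6 -284.3   56. ]
top bar ends at z81 [ 494.7 -247.9   81. ] [ 493.9 -282.6   81. ] [ 493.  -323.2   81. ]
[ 467.6 -210.2]
[ 524.1 -211.5]
[ 519.6 -362.5]
[ 462.8 -361.2]
centre [ 493.5 -286.4   56. ]
90 [142, 143, 141, 103, 99, 145, 124, 117, 123, 142, 142, 143, 142, 119, 86, 59, 58, 50, 51, 53, 52, 53, 53, 56, 53, 55, 55, 50, 52, 54, 52, 53, 132, 140, 141, 141, 143, 125, 118, 146, 138, 82, 82, 80, 79, 80]
110 [144, 144, 145, 143, 105, 141, 136, 120, 123, 144, 144, 145, 145, 120, 56, 53, 57, 52, 47, 55, 59, 85, 60, 57, 55, 53, 49, 48, 52, 53, 53, 61, 139, 145, 146, 143, 142, 123, 122, 151, 92, 90, 137, 140, 138, 134]
140 [147, 145, 146, 144, 122, 135, 150, 124, 125, 144, 148, 148, 145, 124, 94, 96, 95, 67, 81, 88, 93, 93, 93, 90, 88, 84, 71, 53, 59, 93, 91, 101, 145, 147, 144, 147, 132, 124, 136, 142, 88, 134, 143, 141, 143, 142]
165 [145, 145, 144, 146, 149, 140, 160, 125, 123, 143, 148, 148, 148, 124, 97, 99, 100, 67, 78, 94, 97, 96, 93, 92, 89, 82, 72, 64, 90, 95, 94, 139, 149, 149, 148, 146, 127, 124, 157, 133, 145, 144, 145, 144, 145, 145]
```

apply_moves(commands=[[0,0,0,0,2.0,-1.0,-1],[0,0,0,0,2.2,-2.0,-1],[0,0,0,0,0,-3.0,-1],[0,0,0,0,0,-3.0,-1],[0,0,0,0,0,-3.0,-1],[0,0,0,0,0,-2.0,-1],[0,0,0,0,0,-1.0,-1],[0,0,0,0,0,0,-1],[0,0,0,0,0,0,-1],[0,0,0,0,0,0,-1]], grip_force=80)

```text
time_s: 14.23
eef_pos: [495.8, -285.5, 61.1]
ee_rot: [0.014, 1.568, -0.015]
contact_force: [-1.4, -0.4, -0.1]
gripper_width: 0.999
```

apply_moves(commands=[[0,0,0,-0.2,0,-0.25,-1],[0,0,0,0,0,0,0.3],[0,0,0,0,0,0,1],[0,0,0,0,0,0,1],[0,0,0,0,0,0,1],[0,0,0,0,0,0,1],[0,0,0,0,0,0,1],[0,0,0,0,0,0,1]])

```text
time_s: 14.9
eef_pos: [492.8, -285.5, 57.3]
ee_rot: [0.015, 1.57, -0.015]
contact_force: [-1.3, -0.2, 3.2]
gripper_width: 0.168
```

The handle is gripped (rim on the worktop at TCP z = 57.3, so home is about TCP z = 77.3). I'll lift and carry it over the carrier.

apply_moves(commands=[[0,0,0,0,0,1.0,1],[0,0,0,0,0,2.5,1],[0,0,0,0,0,3.5,1],[0,0,0.04,0.1,1.5,3.5,1],[0,0,0.06,0.1,2.5,1.0,1],[0,0,0.06,0.1,3.0,0,1],[0,0,0.06,0.1,3.0,0,1],[0,0,0,0.1,3.0,0,1],[0,0,0,0.1,3.0,0,1],[0,0,0,0.1,3.0,0,1]])

```text
time_s: 15.73
eef_pos: [498.9, -93.9, 172.3]
ee_rot: [-0.157, 1.565, 0.158]
contact_force: [0.9, -0.1, -1.4]
gripper_width: 0.165
```

apply_moves(commands=[[0,0,0,0.1,3.0,0,1],[0,0,0,0,2.5,0,1],[0,0,0,0,1.5,0,1],[0,0,0,0,0.5,0,1],[0,0,0,0,0,0,1],[0,0,0,0,0,0,1],[0,0,0,0,0,0,1],[0,0,0,0,0,0,1]])

```text
time_s: 16.4
eef_pos: [500.4, -22.0, 172.1]
ee_rot: [-0.156, 1.565, 0.155]
contact_force: [-0.2, -1.0, -1.8]
gripper_width: 0.169
```

Run:
```python
from h import *
np.set_printoptions(precision=4,suppress=True)
s=read_state(); A=R.from_rotvec(s["ee_rot"]).as_matrix(); print(s["eef_pos"],A[:,0],np.arctan2(A[1,2],A[0,2]),s["contact_force"],s["wrist_torque"],s["gripper_width"])
im=eyes.read_camera("wrist"); cv2.imwrite("pics/w8.png",im); S=eyes.read_camera("side"); cv2.imwrite("pics/side3.png",S); t=eyes.read_camera("top")
cv2.imwrite("pics/c8.png",np.vstack([im,np.hstack([cv2.resize(S[140:260,280:400],(320,200)),cv2.resize(t[180:250,275:375],(320,200))])])[:600])
c=cam("wrist",s); rz=s["eef_pos"][2]-57.3; X=A[:,2];Y=np.cross([0,0,1],X)
y=.2;x0=np.array([500.7,-20.9,20]);CX=np.array([np.cos(y),np.sin(y),0]);CY=np.array([-np.sin(y),np.cos(y),0])
print("cover rim end corners exp",[proj(c,np.r_[s["eef_pos"][:2],rz]+a*32*X+(81.5-.5)*Y) for a in(-1,1)])
print("base end corners exp",[proj(c,x0+a*37*CX+90*CY) for a in(-1,1)])
```

```text
[500.3872 -22.0297 172.059 ] [ 0.0001 -0.0007 -1.    ] 0.19816258459661756 [-0.1616 -1.     -1.8397] [-0.0478 -0.0255  0.0188] 0.1689564477500719
cover rim end corners exp [(np.float64(255.07023311644878), np.float64(72.93306104940979)), (np.float64(374.2101414750705), np.float64(72.9497213480226))]
base end corners exp [(np.float64(268.10253503531084), np.float64(66.9171048960236)), (np.float64(362.02666908914244), np.float64(66.74766648744772))]
```

View pics/c8.png

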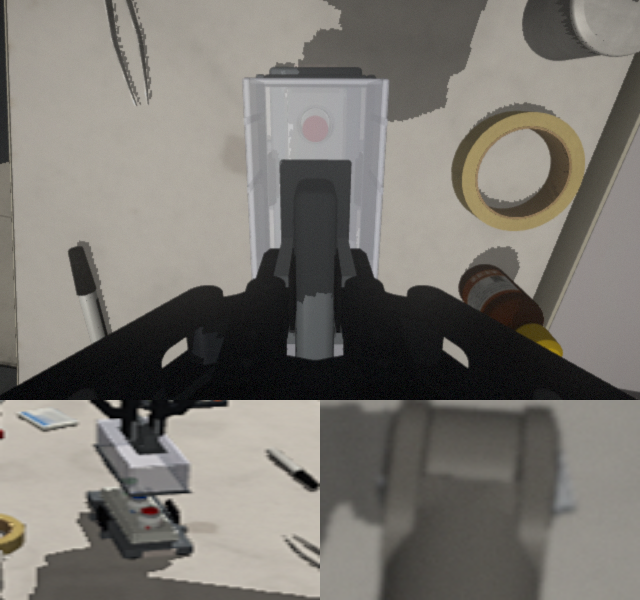

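The cover hangs level above the carrier, with its front top edge at row ~79 between columns 246 and 389; all three vials are still upright below. I'll check the cover's offset in the hand.

Run:
```python
from h import *
np.set_printoptions(precision=1,suppress=True)
s=read_state(); A=R.from_rotvec(s["ee_rot"]).as_matrix(); c=cam("wrist",s); im=cv2.imread("pics/w8.png"); P=s["eef_pos"]
for z in (-1,-4):
  for u,v in((246,79),(389,79),(317.5,79)): print(z,A.T@(onz(c,u,v,P[2]+z)-P))
print("handle end, top z", A.T@(onz(c,316,179,P[2]+24)-P), "handle sides", [A.T@(onz(c,u,220,P[2]+24)-P) for u in(295,337)])
b=blob(im,"red",316,127,25) if 0 else (315.5,127); print("red cap at z66 (z48 eff 60)",onz(c,*b,60))
g=cv2.cvtColor(im,cv2.COLOR_BGR2GRAY)
print("col317",g[58:95,330].tolist()); print("row110",g[110,236:400:2].tolist()); print("row72",g[72,240:395:2].tolist())
```

```text
-1 [  1.   75.5 -26.6]
-1 [ 1.  75.5 28.8]
-1 [ 1.  75.5  1.1]
-4 [  4.   75.6 -27.2]
-4 [ 4.  75.6 29.4]
-4 [ 4.  75.6  1.1]
handle end, top z [-24.   41.5   0.4] handle sides [array([-24. ,  26.5,  -7. ]), array([-24. ,  26.5,   8. ])]
red cap at z66 (z48 eff 60) [491.6  25.7  60. ]
col317 [93, 97, 97, 95, 97, 96, 99, 100, 100, 67, 60, 61, 64, 65, 67, 61, 60, 61, 62, 70, 108, 146, 167, 178, 176, 169, 149, 146, 145, 153, 161, 163, 162, 162, 165, 167, 169]
row110 [165, 165, 166, 161, 166, 184, 183, 155, 148, 148, 145, 143, 142, 143, 144, 176, 188, 171, 168, 169, 170, 172, 171, 170, 172, 173, 172, 171, 170, 171, 172, 169, 171, 167, 167, 161, 167, 171, 168, 169, 170, 167, 169, 169, 158, 164, 165, 168, 169, 167, 168, 168, 168, 165, 161, 156, 153, 152, 153, 153, 154, 153, 154, 162, 161, 141, 140, 141, 138, 141, 140, 141, 141, 174, 176, 146, 103, 97, 96, 95, 97, 98]
row72 [166, 165, 166, 165, 167, 165, 164, 166, 165, 165, 166, 166, 168, 167, 162, 92, 103, 105, 104, 104, 107, 125, 115, 103, 103, 104, 103, 103, 101, 97, 65, 65, 67, 67, 63, 66, 65, 67, 65, 65, 66, 64, 63, 62, 64, 67, 63, 63, 65, 64, 62, 62, 63, 60, 61, 61, 59, 60, 62, 58, 55, 90, 97, 95, 94, 94, 94, 95, 93, 91, 94, 93, 93, 93, 92, 93, 96, 94]
```

apply_moves(commands=[[0,0,0,0,0.18,-1.0,1],[0,0,0,0,0,-1.5,1],[0,0,0,0,0,-1.5,1],[0,0,0,0,0,-1.0,1],[0,0,0,0,0,-1.0,1],[0,0,0,0,0,-0.7,1],[0,0,0,0,0,-0.5,1],[0,0,0,0,0,0,1],[0,0,0,0,0,0,1]])

```text
time_s: 17.3
eef_pos: [500.7, -18.5, 100.0]
ee_rot: [-0.158, 1.565, 0.158]
contact_force: [0.6, 0.1, -1.0]
gripper_width: 0.171
```

apply_moves(commands=[[0,0,0,0,0,-0.3,1],[0,0,0,0,0,-0.3,1],[0,0,0,0,0,0,1],[0,0,0,0,0,0,1]])

```text
time_s: 17.63
eef_pos: [500.5, -18.4, 94.0]
ee_rot: [-0.158, 1.565, 0.158]
contact_force: [0.1, -0.6, -2.2]
gripper_width: 0.17
```

apply_moves(commands=[[0,0,0,0,-0.15,-0.2,1],[0,0,0,0,0,-0.2,1],[0,0,0,0,0,-0.2,1],[0,0,0,0,0,0,1],[0,0,0,0,0,0,1]])

```text
time_s: 18.05
eef_pos: [500.4, -19.9, 87.8]
ee_rot: [-0.158, 1.565, 0.158]
contact_force: [0.1, -0.2, -0.9]
gripper_width: 0.171
```

apply_moves(commands=[[0,0,0,0,0,-0.2,1],[0,0,0,0,0,-0.2,1],[0,0,0,0,0,0,1],[0,0,0,0,0,0,1]], grip_force=100)

```text
time_s: 18.38
eef_pos: [500.7, -20.0, 84.2]
ee_rot: [-0.158, 1.565, 0.158]
contact_force: [-0.9, -0.5, 2.5]
gripper_width: 0.168
```

apply_moves(commands=[[0,0,0,0,0,-0.2,1],[0,0,0,0,0,0,1],[0,0,0,0,0,0,1]])

```text
time_s: 18.63
eef_pos: [501.7, -20.0, 83.6]
ee_rot: [-0.157, 1.563, 0.158]
contact_force: [-2.3, -0.3, 12.9]
gripper_width: 0.163
```

apply_moves(commands=[[0,0,0,0,0,-0.15,1],[0,0,0,0,0,0,1],[0,0,0,0,0,0,1]])

```text
time_s: 18.88
eef_pos: [501.5, -20.1, 82.1]
ee_rot: [-0.157, 1.563, 0.158]
contact_force: [-3.4, -0.4, 12.8]
gripper_width: 0.163
```

apply_moves(commands=[[0,0,0,0,0,-0.15,1],[0,0,0,0,0,0,1],[0,0,0,0,0,0,1]])

```text
time_s: 19.13
eef_pos: [499.9, -19.9, 78.3]
ee_rot: [-0.158, 1.566, 0.158]
contact_force: [0.6, -0.9, -8.5]
gripper_width: 0.163
```

apply_moves(commands=[[0,0,0,0,0,-0.1,1],[0,0,0,0,0,0,1],[0,0,0,0,0,0,1]])

```text
time_s: 19.38
eef_pos: [500.4, -19.8, 77.8]
ee_rot: [-0.158, 1.565, 0.158]
contact_force: [-0.3, -0.2, -2.1]
gripper_width: 0.165
```

The clips snapped: the force dropped and the cover was drawn down to TCP z ≈ 77.8. Now I'll build up the holding push.

apply_moves(commands=[[0,0,0,0,0,-0.1,1],[0,0,0,0,0,0,1],[0,0,0,0,0,0,1]])

```text
time_s: 19.63
eef_pos: [500.7, -19.8, 77.3]
ee_rot: [-0.158, 1.565, 0.158]
contact_force: [-1.8, 0.9, 2.5]
gripper_width: 0.16
```

apply_moves(commands=[[0,0,0,0,0,-0.05,1],[0,0,0,0,0,0,1],[0,0,0,0,0,0,1]])

```text
time_s: 19.88
eef_pos: [500.7, -19.8, 77.3]
ee_rot: [-0.157, 1.565, 0.158]
contact_force: [-2.6, 0.9, 7.7]
gripper_width: 0.165
```

apply_moves(commands=[[0,0,0,0,0,-0.05,1],[0,0,0,0,0,0,1],[0,0,0,0,0,0,1],[0,0,0,0,0,0,1],[0,0,0,0,0,0,1],[0,0,0,0,0,0,1]])

```text
time_s: 20.38
eef_pos: [500.7, -19.8, 77.3]
ee_rot: [-0.157, 1.565, 0.159]
contact_force: [-4.8, 0.2, 12.6]
gripper_width: 0.16
```

Run:
```python
from h import *
np.set_printoptions(precision=2,suppress=True)
s=read_state(); print(s["eef_pos"],s["contact_force"],s["wrist_torque"],s["gripper_width"],s["time_s"])
im=eyes.read_camera("wrist"); S=eyes.read_camera("side"); cv2.imwrite("pics/c9.png",np.hstack([cv2.resize(S[150:250,280:380],(500,500),interpolation=2),cv2.resize(im[20:320,225:405],(300,500))]))
s=read_state(); print(s["contact_force"])
```

```text
[500.69 -19.8   77.29] [-4.85  0.18 12.6 ] [0.04 1.05 0.01] 0.16008743472680653 20.3833
[-4.72  1.07 12.59]
```

Force and height are right: home height is reached and the push holds steady at 12.6 N. As no more pictures can be viewed, I'll check numerically that both clips are back where they were at the start, using the side camera.

Run:
```python
from h import *
a=cv2.imread("pics/side0.png",0); b=cv2.cvtColor(eyes.read_camera("side"),cv2.COLOR_BGR2GRAY); c=cam("side"); y=.2
X=np.array([np.cos(y),np.sin(y),0]);Y=np.array([-np.sin(y),np.cos(y),0]);o=np.array([501,-20.9,0])
for sgn in(1,-1):
  for yy in(0,12):
    P=np.array([proj(c,o+sgn*x*X+yy*Y+[0,0,37]) for x in np.arange(28,60,2)],np.float32)
    for im in(a,b): print(sgn,yy,cv2.remap(im,P[None,:,0].copy(),P[None,:,1].copy(),1)[0].tolist())
print(read_state()["contact_force"])
```

```text
1 0 [69, 58, 56, 43, 26, 6, 3, 4, 11, 38, 56, 78, 144, 173, 184, 180]
1 0 [81, 77, 58, 32, 12, 6, 5, 6, 11, 42, 66, 76, 70, 122, 172, 194]
1 12 [85, 92, 93, 68, 38, 9, 6, 3, 2, 18, 44, 63, 61, 92, 131, 169]
1 12 [82, 80, 68, 43, 20, 5, 6, 4, 2, 9, 41, 66, 65, 99, 141, 179]
-1 0 [87, 64, 35, 1, 10, 38, 86, 141, 174, 186, 182, 181, 180, 180, 180, 180]
-1 0 [146, 146, 145, 143, 141, 146, 159, 183, 192, 191, 189, 189, 189, 189, 189, 189]
-1 12 [43, 13, 3, 4, 7, 45, 99, 159, 180, 185, 181, 179, 178, 178, 178, 179]
-1 12 [147, 144, 143, 143, 141, 150, 170, 199, 198, 191, 188, 187, 187, 187, 187, 188]
[-5.04322523  0.8804546  12.44693436]
```

```bash
python3 -c "
from h import *
print(sign_off()); s=read_state(); print(s['time_s'],s['eef_pos'],s['contact_force'])"
```

```text
the job is handed in; nothing more can be done
None
the job is handed in; nothing more can be done
```

I put the blue-capped vial in the middle pocket and the white, red-capped vial in the +y pocket. I then set the cover over the vials, pressed it until it snapped, and handed the job in at about 20.5 s with the gripper still holding the handle and pushing down.

- **Vials:** before the cover went on, the pictures showed all three upright in their pockets.
- **Snap:** the push reached about 13 N in the readings, then dropped to about -8.5 N as the cover was drawn down. It settled at a tool height of 77.3 mm, which is the height worked out for fully home. The tool's tilt did not change.
- **Final push:** it held steady at about 12.5 N, with about 5 N of sideways load.
- **Clips:** in the side camera the far clip is back at its rest position. The near clip was hidden behind the cover wall, so I could only see that nothing stuck out past its rest edge. That it snapped is inferred from the height and force readings, not seen.
- **Not checked:** I had used up the 12 picture views, so I did not look at the finished scene.

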